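# Hold the scrap bin open by its lever

## Robot

A 6-joint arm with a two-finger parallel gripper is mounted at the origin on the work surface. World frame = base frame: x ahead of the robot, y to its left, z up, the work surface at z = 0. Lengths are in m, angles in degrees, forces in N, time in s.
With the tool pointing down it reaches from about 0.35 to 0.875 m from the base axis. Payload 15.5 kg.
Tool frame: the origin (TCP) lies at the very end of the fingers, on their centre line; the grasp point (between the pads) lies 19 mm behind it; z points along the fingers, x is the direction in which the jaws open and shut, and the axes are right-handed (so a half turn about z gives the same grasp; the last joint's range is limited). The gripper opens to 85 mm and grips with 20 to 120 N. Pads are 22 mm wide; open, the fingers measure 114 mm over their backs; the gripper's body (76 mm by 85 mm) begins 54 mm behind the grasp point. The pads swing forward as they close: fully open they stand 13 mm farther back than shut.
Start: joints at [68.44, 28.281, 77.091, -0, 74.628, -5.472], TCP at [0.173, 0.601, 0.231] pointing down, gripper open.
Joint ranges: [-166.48, 166.48], [-47.26, 123.95], [12.59, 153.08], [-70.14, 250.14], [6.76, 159.57], [-176.63, 176.63]. Speed limits (degrees/s): [108.29, 108.29, 147.25, 172.46, 172.46, 172.46].

## Interface

Orientations are given as a 3x3 rotation matrix whose columns are the frame's x, y, z axes.
In Python, from plant import arm gives the robot as it stands.
- The arm moves only by the tool move_arm, never from a script. Its argument "motion" is a list of rows, each a list of 3 entries, a list of its own where there are three numbers: the finger opening in mm, from 0 to 85.4, then the shift along the tool's x, y, z in units of 0.1 m (1.0 is 0.1 m), then the turn about the tool's z in units of 45 degrees (1.0 is 45 degrees). In form: [[hand, [x, y, z], yaw], ...]. A call has 1 to 20 rows; each row is the pose to reach, as a shift and turn from the pose measured when the call began, along the tool's axes at that moment; what a row does not reach only later rows make up. A row lasts 1/12 s, in which the tool goes at most 41.7 mm and 7.16 degrees, less where a joint would pass 70% of its speed; a pose out of reach is approached as far as the arm can. A call with a number of a shift or a turn outside -1 to 1 is refused whole. A call with a gripper value outside its range is refused whole. The fingers move at their own pace and stop on an object; the grip force is fixed at half the most. Time passes only in rows, so rows that repeat a pose let the fingers close. It gives the time, the measured TCP pose, the force and the opening at its end, in the units of the state.
- arm.sense(): the state, without advancing time (a new reading comes with each control period).
- arm.camera(name): name is "scene" or "side" or "wrist"; returns a dict with "color" (400x640x3 uint8, red, green, blue), "range_z" (400x640 float32, m along the optical axis (not along the pixel's ray), 0 where there is no reading), "fx", "fy", "cx", "cy" (pixels), "cam_to_world" (4x4, takes a point from camera to world coordinates). Camera axes: x right, y down, z forward; pixel columns grow to the right and rows downward; lengths in m; the calibration is good to about 2 mm. The wrist camera is an equidistant fisheye: a pixel r from the principal point sees the ray r / f radians off the axis. A picture is of the moment at which its call begins.
- arm.job_done(): hands the job in, once; it reports no verdict.
The state is a dict: "time": time; "q": joint angles; "joint_vel": joint speeds; "joint_torque": joint torques, N m; "ee_pos": TCP position; "ee_rot": TCP orientation; "force": force on the tool from outside, world axes, zero at the start; "ft_torque": the same for the moment, N m; "width": opening from 0.0 (shut) to 1.0 (fully open).
Only numpy, scipy, OpenCV 4.12 (cv2) and the standard library are available. Lean on these libraries where they do the work, as an engineer would, in place of code of your own. Each camera call takes 0.05 s, during which the arm holds its last target. There are 200 camera calls.

## Task

The cook wants to drop eggshells into the round steel scrap bin on the counter. Press its lever all the way down from above, keep the lid wide open for at least two seconds, then let go of the lever so that the lid closes; leave the square flour bin's lid shut.

Things in the scene. Friction and masses are not known exactly. Their poses are not given: they have to be found in the camera images.
- scrap_pad (a point): Middle of the upper face of the steel lever's end pad (40 by 40 mm, 8 thick) on the round bin, 89 mm out from the lever's hinge and 168 mm above the counter at rest. -x points outward along the lever, y across the pad, z up (they lean as it is pressed). At rest the pad slopes up outward 9 degrees; pressed, it sinks 28 mm to a stop, resisting with 4 to 9 N, and springs back when let go.
- scrap_bin: The round brushed-steel scrap bin, 186 mm across, 215 mm tall with its lid, fixed to the counter; origin at the centre of its underside, z up. Its flat lever sticks out on its -x side from a hinge 12 mm outside the wall and 150 mm up, to 110 mm beyond that hinge; the lid is hinged on the +x side. The lid's angle follows the lever's in proportion.
- scrap_lid (a joint): The lid of the round scrap bin, a round steel disc 192 mm across hinged on the side away from the lever, raised by pressing the lever. Its value is the lid's opening angle in rad: 0 shut, 1.2 as far as it goes; it falls shut by itself within about half a second once the lever is let go.
- flour_lid (a joint): The lid of the square flour bin, 170 mm by 170 mm in plan and 213 mm tall, also brushed steel with a like lever; it stands beside the scrap bin, on either side. It is not to be opened. Its value is the lid's opening angle in rad: 0 shut, 1.2 as far as it goes.

How it is judged (in metres and radians):
On the way:
1. the scrap bin's lid is held at least 0.85 rad open (of 1.2) for 2 s by the lever, with the gripper's grasp point within 90 mm of the lever's pad (value of joint scrap_lid above 0.85 rad and distance between the grasp point and scrap_pad below 0.09 m), for 2 s.
At the end, for the whole second after the job is handed in: Both bins' lids are shut (less than 0.06 rad open), after the scrap bin's lid was held open (value of joint each of scrap_lid, flour_lid below 0.06 rad); the robot touches nothing.
It fails at once if the flour bin's lid is opened (more than 0.2 rad) (value of joint flour_lid above 0.2 rad).
It also fails if it takes over 32 s, if anything falls off the work surface, if the arm or the gripper's body presses on something with over 40 N, if the wrist force passes 120 N, or if a joint passes its speed limit or range.

## Working session

There is one attempt and no reset: what is moved stays moved. The work goes in short steps, Python scripts to look and compute and a tool call to move; the robot and the scene stay as the last step left them, time stands still between calls to the robot, and variables do not carry over. Pictures are saved under pics/ and viewed, about 8 in all and at most 12, crops included, and the job is handed in when it is done.

Besides the shell and the picture viewer there is one more tool, called after ">>>" as name([rows], argument=value, ...), one row to a line, values as JSON. move_arm: Moves the arm, as the interface text tells. Shifts and turns lie within -1 to 1; 1 stands for 0.1 m of shift or 45 degrees of turn. Its arguments: {"type":"object","properties":{"motion":{"type":"array"}},"required":["motion"]}

```bash
mkdir -p pics; cat > h.py <<'E'
import numpy as np,cv2
from plant import arm
def cloud(c):
    z=c["range_z"];v,u=np.mgrid[:z.shape[0],:z.shape[1]]
    P=np.stack([(u-c["cx"])/c["fx"]*z,(v-c["cy"])/c["fy"]*z,z,np.ones_like(z)],-1)
    W=(P@c["cam_to_world"].T)[...,:3]; W[z==0]=np.nan
    return W
E
python3 - <<'E'
from h import *
ims=[]
for n in("scene","side"):
    c=arm.camera(n);np.savez(""+n+".npz",**c);ims.append(c["color"]);print(n,c["cam_to_world"].round(3).tolist(),(c["range_z"]>0).mean())
    cv2.imwrite(f"pics/{n}1.png",c["color"][...,::-1])
s=arm.sense();print(s["time"],s["ee_rot"],s["width"])
E
```

```text
scene [[-0.932, 0.338, -0.13, 0.683], [0.363, 0.878, -0.314, 0.438], [0.008, -0.339, -0.941, 1.307], [0.0, 0.0, 0.0, 1.0]] 0.99627734375
side [[0.083, 0.952, -0.293, 0.919], [0.997, -0.08, 0.02, 0.02], [-0.004, -0.294, -0.956, 1.38], [0.0, 0.0, 0.0, 1.0]] 0.9958359375
0.1 [[ 2.77222128e-01  9.60805760e-01 -4.29031565e-04]
 [ 9.60805227e-01 -2.77222429e-01 -1.01957413e-03]
 [-1.09854987e-03 -1.29567260e-04 -9.99999388e-01]] 0.9972792592775859
```

View pics/scene1.png

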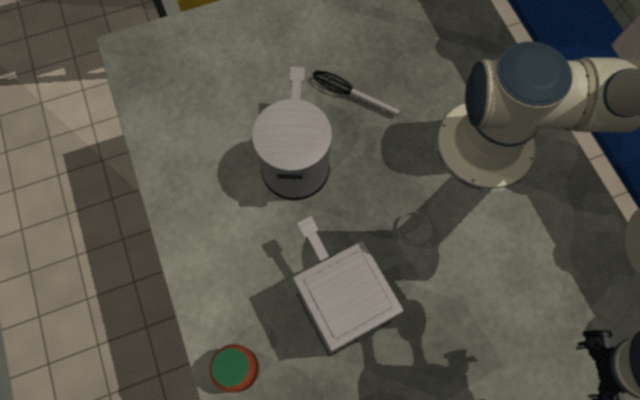

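View pics/side1.png

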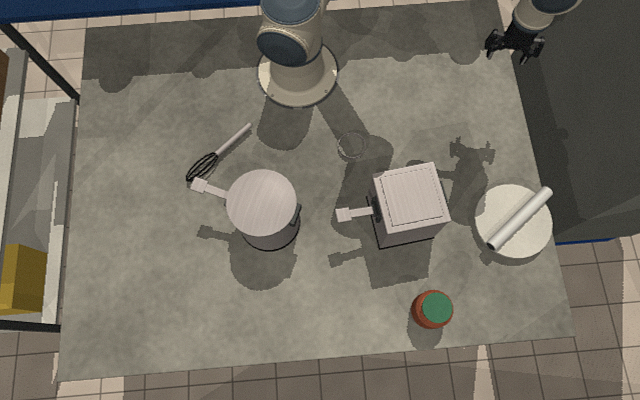

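The scene view shows the round bin's lid at (292,135) with its lever pad at (297,74). In the side view the lid is at (262,203) and the pad at (200,186). The flour bin is to its left (+y), and a whisk lies near the pad.

```bash
python3 - <<'E'
from h import *
pl={"scene":(297,74,292,135),"side":(200,186,262,203)}
for n,(a,b,e,f) in pl.items():
    c=dict(np.load(n+".npz"));W=cloud(c)
    yy,xx=np.mgrid[:400,:640]
    w=W[(abs(xx-a)<22)&(abs(yy-b)<22)]; m=w[(w[:,2]>.145)&(w[:,2]<.19)]
    w=W[(abs(xx-e)<50)&(abs(yy-f)<50)]; l=w[(w[:,2]>.2)&(w[:,2]<.23)]
    (lx,ly),r=cv2.minEnclosingCircle(l[:,:2].astype(np.float32)); lc=np.array([lx,ly])
    d=m[:,:2].mean(0)-lc; 
    for _ in range(3):
        d/=np.linalg.norm(d); t=(m[:,:2]-lc)@d; far=np.percentile(t,98); k=t>far-.038
        d=m[k,:2].mean(0)-lc
    print(n,"lid",lc.round(3),r,"pad",m[k].mean(0).round(4),"far",far,"dir",(d/np.linalg.norm(d)).round(3),"dist",np.linalg.norm(d),k.sum(),"zrange",np.percentile(m[k][:,2],[5,95]))
    w=W.reshape(-1,3);w=w[(w[:,2]>.1)&(w[:,0]>.25)&(w[:,0]<.9)&(w[:,1]>-.45)&(w[:,1]<.5)]
    print(w.min(0),w.max(0))
    q=W[180:360,270:420] if n=="scene" else W[150:250,330:455]
    q=q[(q[...,2]>.13)&(q[...,2]<.23)];print("flour",np.percentile(q,[1,99],axis=0).round(3).tolist())
E
```

```text
scene lid [ 0.531 -0.115] 0.10262229293584824 pad [ 0.4545 -0.2975  0.1671] far 0.21569935571199525 dir [-0.386 -0.923] dist 0.19758497577537087 228 zrange [0.16198482 0.17213284]
[ 0.42960084 -0.32391366  0.10000186] [0.89307354 0.38145802 0.22051552]
flour [[0.464, 0.088, 0.152], [0.642, 0.376, 0.217]]
side lid [ 0.532 -0.114] 0.10184655338525772 pad [ 0.454  -0.2969  0.1677] far 0.21714095467381148 dir [-0.394 -0.919] dist 0.1984379914104233 203 zrange [0.16213311 0.17301519]
[ 0.42902973 -0.32274866  0.1000066 ] [0.89176227 0.38217727 0.22131317]
flour [[0.464, 0.09, 0.138], [0.644, 0.376, 0.218]]
```

>>> move_arm([
  [0,[0,0,-0.5],0],
  [0,[0,0.3,-1],0],
  [0,[0,0.6,-1],0],
  [0,[0,1,-1],0],
  [0,[-0.4,1,-1],0],
  [0,[-0.8,1,-1],0],
  [0,[-1,1,-1],0],
])

```text
time: 0.68
ee_pos: [0.2408, 0.4729, 0.3303]
ee_rot: [[0.278, 0.96, -0.002], [0.96, -0.278, -0.003], [-0.003, -0.001, -1.0]]
force: [1.3, 1.1, 2.3]
width: 0.011
```

>>> move_arm([
  [0,[-0.4,0.4,0],0],
  [0,[-0.7,0.7,0],0],
  [0,[-1,1,0],0],
  [0,[-1,1,0],0],
])

```text
time: 1.02
ee_pos: [0.3099, 0.3456, 0.3305]
ee_rot: [[0.279, 0.96, -0.001], [0.96, -0.279, -0.004], [-0.005, -0.0, -1.0]]
force: [-0.2, 1.0, 0.5]
width: 0.001
```

>>> move_arm([
  [0,[-0.4,0.4,0],0],
  [0,[-0.7,0.7,0],0],
  [0,[-1,1,0],0],
  [0,[-1,1,0],0],
])

```text
time: 1.35
ee_pos: [0.3792, 0.2183, 0.3308]
ee_rot: [[0.281, 0.96, -0.001], [0.96, -0.281, -0.005], [-0.005, 0.0, -1.0]]
force: [0.1, 0.7, -0.1]
width: 0.002
```

>>> move_arm([
  [0,[-0.4,0.4,0],0],
  [0,[-0.7,0.7,0],0],
  [0,[-1,0.9,0],0],
  [0,[-1,0.9,0],0],
])

```text
time: 1.68
ee_pos: [0.4389, 0.093, 0.3312]
ee_rot: [[0.283, 0.959, -0.001], [0.959, -0.283, -0.007], [-0.007, 0.001, -1.0]]
force: [0.1, 1.2, -0.7]
width: 0.002
```

>>> move_arm([
  [0,[-0.4,0.1,0],0],
  [0,[-0.7,0.2,0],0],
  [0,[-1,0.35,0],0],
  [0,[-1,0.35,0],0],
])

```text
time: 2.02
ee_pos: [0.4447, -0.0175, 0.3318]
ee_rot: [[0.287, 0.958, -0.001], [0.958, -0.287, -0.008], [-0.008, 0.001, -1.0]]
force: [-0.5, 0.9, 1.4]
width: -0.001
```

>>> move_arm([
  [0,[-0.4,0.1,0],0],
  [0,[-0.7,0.2,0],0],
  [0,[-1,0.35,0],0],
  [0,[-1,0.35,0],0],
])

```text
time: 2.35
ee_pos: [0.4502, -0.1277, 0.3325]
ee_rot: [[0.29, 0.957, -0.001], [0.957, -0.29, -0.01], [-0.009, 0.002, -1.0]]
force: [-0.2, 0.4, -0.3]
width: 0.001
```

>>> move_arm([
  [0,[-0.4,0.1,0],0],
  [0,[-0.7,0.2,0],0],
  [0,[-1,0.35,0],0],
  [0,[-1,0.35,0],0],
])

```text
time: 2.68
ee_pos: [0.4554, -0.2382, 0.333]
ee_rot: [[0.292, 0.956, -0.001], [0.956, -0.292, -0.011], [-0.011, 0.002, -1.0]]
force: [-0.7, 0.6, -1.6]
width: 0.004
```

>>> move_arm([
  [0,[-0.3,0.1,0],0],
  [0,[-0.6,0.2,0],0],
  [0,[-0.7,0.2,0],0],
  [0,[-0.7,0.2,0],0],
  [0,[-0.7,0.2,0],0],
])

```text
time: 3.1
ee_pos: [0.4538, -0.3106, 0.3334]
ee_rot: [[0.293, 0.956, -0.002], [0.956, -0.293, -0.01], [-0.01, 0.001, -1.0]]
force: [-0.1, 0.3, -0.7]
width: 0.0
```

>>> move_arm([
  [0,[0.14,-0.03,0.3],0],
  [0,[0.14,-0.03,0.6],0],
  [0,[0.14,-0.03,1],0],
  [0,[0.14,-0.03,1],0],
  [0,[0.14,-0.03,1],0],
])

```text
time: 3.52
ee_pos: [0.4544, -0.2957, 0.2329]
ee_rot: [[0.292, 0.956, -0.004], [0.956, -0.292, -0.008], [-0.008, -0.002, -1.0]]
force: [1.3, -0.0, 0.7]
width: -0.002
```

```bash
python3 - <<'E'
from h import *
a=arm.camera("side")["color"];b=arm.camera("wrist")["color"]
im=np.hstack([cv2.resize(a[140:260,140:300],(480,360),interpolation=cv2.INTER_CUBIC),cv2.resize(b,(320,200)) [:, :].repeat(1,0) if 0 else cv2.copyMakeBorder(cv2.resize(b,(320,200)),0,160,0,0,cv2.BORDER_CONSTANT)])
cv2.imwrite("pics/c2.png",im[...,::-1]);print(arm.sense()["ee_pos"])
E
```

```text
[ 0.45583529 -0.29741933  0.23539091]
```

View pics/c2.png

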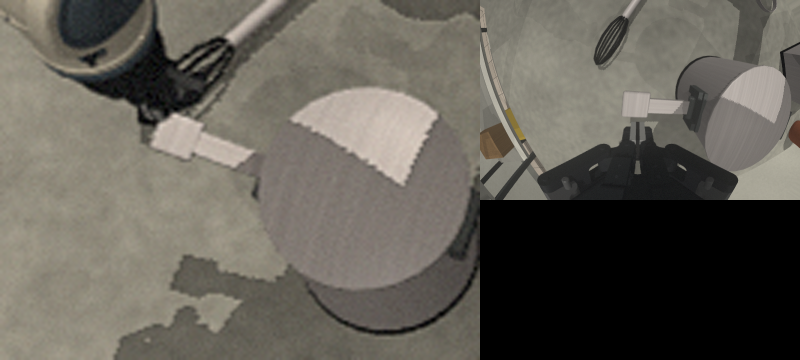

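The wrist view shows the closed fingertips at (637,125), lined up across the lever with the pad at (637,103). The side crop shows the pad at (178,136), with the lid shut. Going down.

>>> move_arm([
  [0,[0,0,0.2],0],
  [0,[0,0,0.4],0],
  [0,[0,0,0.55],0],
  [0,[0,0,0.65],0],
  [0,[0,0,0.7],0],
  [0,[0,0,0.75],0],
  [0,[0,0,0.75],0],
  [0,[0,0,0.75],0],
])

```text
time: 4.28
ee_pos: [0.4565, -0.2989, 0.1617]
ee_rot: [[0.293, 0.956, 0.002], [0.956, -0.293, -0.013], [-0.012, 0.005, -1.0]]
force: [-0.7, -1.9, 5.6]
width: 0.001
```

>>> move_arm([
  [0,[0,0,0.04],0],
  [0,[0,0,0.08],0],
  [0,[0,0,0.12],0],
  [0,[0,0,0.14],0],
  [0,[0,0,0.14],0],
  [0,[0,0,0.14],0],
])

```text
time: 4.78
ee_pos: [0.4569, -0.2994, 0.1486]
ee_rot: [[0.293, 0.956, 0.003], [0.956, -0.293, -0.014], [-0.012, 0.007, -1.0]]
force: [-1.8, -2.1, 4.3]
width: 0.001
```

>>> move_arm([
  [0,[0,0,0.03],0],
  [0,[0,0,0.06],0],
  [0,[0,0,0.08],0],
  [0,[0,0,0.08],0],
  [0,[0,0,0.08],0],
])

```text
time: 5.2
ee_pos: [0.4571, -0.2993, 0.1409]
ee_rot: [[0.293, 0.956, 0.003], [0.956, -0.293, -0.013], [-0.012, 0.007, -1.0]]
force: [-0.2, 2.8, 5.0]
width: -0.002
```

```bash
python3 - <<'E'
from h import *
a=arm.camera("scene");b=arm.camera("side")
for c in(a,b):
    W=cloud(c).reshape(-1,3);w=W[(W[:,0]>.46)&(W[:,0]<.72)&(W[:,1]>-.2)&(W[:,1]<.05)&(W[:,2]>.222)&(W[:,2]<.45)]
    d=np.array([.39,.92])/np.hypot(.39,.92); t=(w[:,:2]-[.5315,-.1145])@d
    k=abs(t)<.12
    print(len(w),np.percentile(w[k,2],[50,99]) if k.any() else 0, np.polyfit(t[k],w[k,2],1) if k.any() else 0)
cv2.imwrite("pics/c3.png",np.vstack([a["color"][20:260,150:450],b["color"][100:340,130:430]])[...,::-1])
s=arm.sense();print(s["ee_pos"],s["force"])
E
```

```text
4345 [0.30908132 0.37696541] [-2.32762337  0.44667139]
2433 [0.31463526 0.37813025] [-2.27664469  0.44514706]
[ 0.45711529 -0.29929475  0.14087217] [-0.61516353  2.68360276  3.89388897]
```

View pics/c3.png

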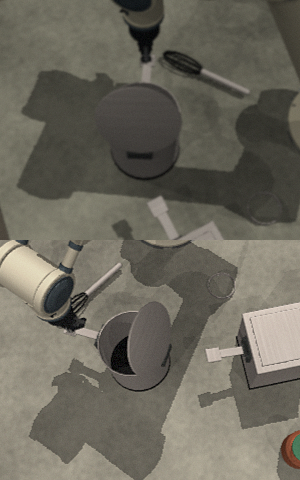

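The round bin's lid stands open at about 1.16 rad (slope 2.3), and the flour lid is shut. I'll press the last 1–2 mm to the stop and hold.

>>> move_arm([
  [0,[0,0,0.015],0],
  [0,[0,0,0.015],0],
  [0,[0,0,0.015],0],
  [0,[0,0,0.015],0],
  [0,[0,0,0.015],0],
  [0,[0,0,0.015],0],
  [0,[0,0,0.015],0],
  [0,[0,0,0.015],0],
  [0,[0,0,0.015],0],
  [0,[0,0,0.015],0],
  [0,[0,0,0.015],0],
  [0,[0,0,0.015],0],
  [0,[0,0,0.015],0],
  [0,[0,0,0.015],0],
  [0,[0,0,0.015],0],
  [0,[0,0,0.015],0],
  [0,[0,0,0.015],0],
  [0,[0,0,0.015],0],
  [0,[0,0,0.015],0],
  [0,[0,0,0.015],0],
])

```text
time: 6.97
ee_pos: [0.4573, -0.2992, 0.1401]
ee_rot: [[0.293, 0.956, 0.004], [0.956, -0.293, -0.013], [-0.012, 0.007, -1.0]]
force: [-3.7, 3.5, 14.8]
width: -0.005
```

>>> move_arm([
  [0,[0,0,0],0],
  [0,[0,0,0],0],
  [0,[0,0,0],0],
  [0,[0,0,0],0],
  [0,[0,0,0],0],
  [0,[0,0,0],0],
  [0,[0,0,0],0],
  [0,[0,0,0],0],
  [0,[0,0,0],0],
  [0,[0,0,0],0],
  [0,[0,0,0],0],
  [0,[0,0,0],0],
  [0,[0,0,0],0],
  [0,[0,0,0],0],
  [0,[0,0,0],0],
  [0,[0,0,0],0],
])

```text
time: 8.3
ee_pos: [0.4573, -0.2992, 0.1406]
ee_rot: [[0.293, 0.956, 0.004], [0.956, -0.293, -0.014], [-0.012, 0.007, -1.0]]
force: [-2.4, 1.5, 7.8]
width: 0.001
```

```bash
python3 - <<'E'
from h import *
c=arm.camera("side")
W=cloud(c).reshape(-1,3);w=W[(W[:,0]>.46)&(W[:,0]<.72)&(W[:,1]>-.2)&(W[:,1]<.05)&(W[:,2]>.222)&(W[:,2]<.45)]
d=np.array([.39,.92])/np.hypot(.39,.92); t=(w[:,:2]-[.5315,-.1145])@d;k=abs(t)<.12
print(np.arctan(np.polyfit(t[k],w[k,2],1)[0]),arm.sense()["force"],arm.sense()["time"],arm.sense()["ee_pos"])
E
```

```text
-1.165662163752283 [-2.68909331  1.94674817  7.82157356] 8.35 [ 0.45725347 -0.29916517  0.14056726]
```

The lever reached its stop (force jumped to about 15 N) and has been held for over 3 s. Now I'll release it straight up.

>>> move_arm([
  [0,[0,0,-0.2],0],
  [0,[0,0,-0.5],0],
  [0,[0,0,-0.8],0],
  [0,[0,0,-1],0],
  [0,[0,0,-1],0],
  [0,[0,0,-1],0],
  [0,[0,0,-1],0],
  [0,[0,0,-1],0],
  [0,[0,0,-1],0],
  [0,[0,0,-1],0],
  [0,[0,0,-1],0],
  [0,[0,0,-1],0],
  [0,[0,0,-1],0],
  [0,[0,0,-1],0],
  [0,[0,0,-1],0],
])

```text
time: 9.6
ee_pos: [0.4569, -0.2978, 0.2406]
ee_rot: [[0.293, 0.956, 0.004], [0.956, -0.293, -0.014], [-0.012, 0.007, -1.0]]
force: [-0.1, -0.2, 0.5]
width: 0.004
```

```bash
python3 - <<'E'
from h import *
c=arm.camera("side");W=cloud(c)
a=W[180:225,235:290].reshape(-1,3);a=a[a[:,2]>.19]
A=np.c_[a[:,:2],np.ones(len(a))];print("round lid plane",np.linalg.lstsq(A,a[:,2],rcond=None)[0],a[:,2].mean())
a=W[180:215,390:430].reshape(-1,3)
A=np.c_[a[:,:2],np.ones(len(a))];print("flour lid plane",np.linalg.lstsq(A,a[:,2],rcond=None)[0],a[:,2].mean())
cv2.imwrite("pics/c4.png",c["color"][100:340,130:470][...,::-1])
s=arm.sense();print(s["ee_pos"],s["force"])
E
```

```text
round lid plane [-0.00080577 -0.00765506  0.21186759] 0.21233400284948437
 ** On entry to DLASCL parameter number  4 had an illegal value
 ** On entry to DLASCL parameter number  4 had an illegal valueTraceback (most recent call last):
  File "<stdin>", line 6, in <module>
    x, resids, rank, s = _umath_linalg.lstsq(a, b, rcond,
                         ~~~~~~~~~~~~~~~~~~~^^^^^^^^^^^^^
                                             signature=signature)
                                             ^^^^^^^^^^^^^^^^^^^^
    raise LinAlgError("SVD did not converge in Linear Least Squares")
numpy.linalg.LinAlgError: SVD did not converge in Linear Least Squares
```

The round lid is flat to within 0.01 rad. The flour check crashed on pixels with no depth reading, so I'll redo it and hand in if it's good.

```bash
python3 - <<'E'
from h import *
W=cloud(arm.camera("side"));a=W[180:215,390:430].reshape(-1,3);a=a[np.isfinite(a[:,2])]
A=np.c_[a[:,:2],np.ones(len(a))];p=np.linalg.lstsq(A,a[:,2],rcond=None)[0];print(p,a[:,2].mean(),arm.sense()["force"])
if np.hypot(*p[:2])<.05: arm.job_done();print("handed in")
E
```

```text
[ 0.00183265 -0.00103884  0.21293757] 0.2136628452100687 [-0.41659968  0.75503618 -0.87367963]
the job is handed in; nothing more can be done
handed in
```

I pressed the round scrap bin's lever to its stop with the closed fingers, held it there for over 3 s, then lifted straight off. The job was handed in at about 10 s of the 32 s allowed.

- **While held:** the lid measured about 1.165 rad open of 1.2. Pressing into the stop gave about 15 N at the wrist.
- **Last checks:** after release, the scrap lid's surface tilted by about 0.008 rad and the flour lid's by about 0.002 rad, so both were shut. The fingers were about 70 mm above the pad, with wrist force under about 1 N, so nothing was being touched.
- **Failed check:** my first flour-lid check crashed on pixels with no depth reading. I repeated it without those pixels before handing in. The crash also meant I took no final picture, so the end state rests on the depth measurements alone.

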